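# Pass suspect camcorder tapes into the containment cabinet's transfer lock

## Task

Get the small camcorder cassettes lying on the intake table ready to go into the containment cabinet: first press down on the inner gate's T-handle to feel that the gate is fully shut, and only then swing the lock's clear outer lid upright. Take the top tray off the pile and lower it level into the chamber until it sits flat on the floor over both locating pins, lay every cassette that is there flat inside it, then close the outer lid fully, leaving the gate shut, the other trays on the pile and everything else on the table undisturbed.

Things in the scene. Friction and masses are not known exactly. Their poses are not given: they have to be found in the camera images.
- lock: the fixed unit that carries both doors: steel transfer chamber (outside 202 x 282), the gate 192 to the right (-y) of its centre in a low tunnel (96 high) and, from 295 to 695 to the right, the clear-walled containment cabinet 420 deep and 330 high; origin on the table under seat, same axes
- lid (a joint): the transfer lock's OUTER door: clear acrylic lid 202 x 282 x 6 in an aluminium rim on top of the chamber, hinged along its far edge and opening upward; 0 = shut, grows as it opens, stop at 1.9 rad (leaning back a little past upright). Its stiff hinge keeps it where it is left; about 5 N at the handle moves it
- lid_handle (a point): middle of the lid's grip: round steel bar 10 in diameter, 110 long, parallel to the hinge, 34 in front of the lid's front edge (and the chamber's front wall) in the lid's plane; pinched from above when the lid is shut and when it is upright, and turns between the fingers; moves with the lid
- lid_hinge (a point): fixed middle of the lid's hinge line, 236 from the handle bar; axes as seat, the hinge line is its y axis
- gate (a joint): the transfer lock's INNER door: aluminium slide gate on the chamber's right (-y) side, towards the cabinet; height in m by which it stands open, 0 = fully down and shut, up to 0.064. It may have been left up to 30 mm open; a rubbing fit holds it at any height and 1 to 2 N on its handle pushes it down to its stop
- gate_handle (a point): centre of the top face of the gate's black T-handle (90 long, 18 wide, 14 high) which stands above the gate between two 175 high guide posts (175 above the table, inner faces 97 either side of the handle's middle); 142 above the table when the gate is shut; moves with the gate
- seat (a point): centre of the chamber's floor, 22 above the table. Steel chamber, inside 190 (its x) by 270 (its y), 66 deep, rim 88 above the table, walls 6; x points from the front wall to the hinge, y away from the gate, z up. Two fixed dowel pins 10 in diameter, 17 high, tips tapered, stand on the floor at x = 0, y = +-100
- pin_left (a point): tip of the dowel pin at y = +100 (17 above the floor)
- pin_right (a point): tip of the dowel pin at y = -100 (17 above the floor)
- tray_top: top one of three equal aluminium stacking trays: base 174 (x) by 230 (y) by 5 thick, origin under its centre, 9 high lips at y = +-115, a steel wire frame 54 high at x = +-84, 300 g. Two through holes 13 wide at x = 0, y = +-100 fit the chamber's pins, either way round. Two cassettes lie in each half, long side along x, centred at x = +-40, y = +-58
- tray_handle (a point): centre of the top tray's handle bar: 80 long (along the tray's x, over its middle), 10 wide, 12 high, 42 above the tray's underside; it halves the tray's floor (free room 160 by 213)
- tray_middle: second tray of the pile, same form; the trays rest on the wire frames below, 54 apart; stays
- tray_bottom: lowest tray of the pile; stays
- cassette_a: small camcorder cassette in its grey case, 74 (x) by 52 (y) by 16 high, origin under its centre, 45 g, lying flat on the table at the start; two to four of the four are present
- cassette_b: small camcorder cassette in its grey case, 74 (x) by 52 (y) by 16 high, origin under its centre, 45 g, lying flat on the table at the start; two to four of the four are present
- cassette_c: small camcorder cassette in its grey case, 74 (x) by 52 (y) by 16 high, origin under its centre, 45 g, lying flat on the table at the start; two to four of the four are present
- cassette_d: small camcorder cassette in its grey case, 74 (x) by 52 (y) by 16 high, origin under its centre, 45 g, lying flat on the table at the start; two to four of the four are present
- audio_case: loose compact-audio-cassette case, 109 x 70 x 17, lying flat beyond the small cassettes; bystander
- audio_case_2: another such audio-cassette case, on the far left by the pile of trays; bystander
- marker: black marker pen, 14 diameter, 130 long, behind the lock; bystander
- tape_roll: roll of clear tape, 100 diameter, 19 high, near the robot; bystander
- mug: white mug, 80 diameter, 95 tall, on the far side; bystander
Not all that is in view belongs to the job. What is shaped like the cassette_c but black is not meant.

How it is judged:
On the way, in this order (a step that is already met when the one before it is completed fails the run):
1. the fingers press on the inner gate (over 2.5 N) while it is fully down (within 4 mm), the outer lid still shut (contact force between the fingers and gate above 2.5 N and value of joint gate below 0.004 m and value of joint lid below 0.05 rad), for 0.1 s.
2. the outer lid is swung upright (over 1.4 rad) (value of joint lid above 1.4 rad), for 0.2 s.
3. the top tray sits flat on the chamber floor over both pins (horizontal distance between tray_top and seat below 0.005 m and z of tray_top in the frame of seat below 0.004 m and angle between the x axis of tray_top and the x axis of seat, either way round below 0.04 rad and angle between tray_top's own z axis and vertical below 0.04 rad), for 0.2 s.
At the end, for the whole second after the job is handed in: Tray in the chamber over both pins (5 mm from centre, 4 mm from the floor, 0.04 rad level and square); every cassette flat (0.15 rad) in it; outer lid shut (under 0.035 rad), inner gate shut (under 4 mm), other two trays within 25 mm of their start (all of step 3 and value of joint gate below 0.004 m and value of joint lid below 0.035 rad and x of cassette_a in the frame of tray_top between -0.055 and 0.055 m and y of cassette_a in the frame of tray_top between -0.095 and 0.095 m and z of cassette_a in the frame of tray_top between 0 and 0.03 m and angle between the z axis of each of cassette_a, cassette_b, cassette_c, cassette_d and the z axis of seat, either way round below 0.15 rad and linear speed of each of cassette_a, cassette_b, cassette_c, cassette_d below 0.02 m/s and x of cassette_b in the frame of tray_top between -0.055 and 0.055 m and y of cassette_b in the frame of tray_top between -0.095 and 0.095 m and z of cassette_b in the frame of tray_top between 0 and 0.03 m and x of cassette_c in the frame of tray_top between -0.055 and 0.055 m and y of cassette_c in the frame of tray_top between -0.095 and 0.095 m and z of cassette_c in the frame of tray_top between 0 and 0.03 m and x of cassette_d in the frame of tray_top between -0.055 and 0.055 m and y of cassette_d in the frame of tray_top between -0.095 and 0.095 m and z of cassette_d in the frame of tray_top between 0 and 0.03 m and distance of each of tray_middle, tray_bottom from where it was at the start of the episode below 0.025 m); the robot touches nothing.
It fails at once if the outer lid open (over 0.12 rad) while the inner gate is open (over 8 mm) (value of joint lid above 0.12 rad and value of joint gate above 0.008 m).
It fails at once if the two lower trays pulled off the pile or pushed over (over 40 mm) (distance of any of tray_middle, tray_bottom from where it was at the start of the episode above 0.04 m).
It fails at once if a bystander moved more than 50 mm (distance of any of audio_case, audio_case_2, marker, tape_roll, mug from where it was at the start of the episode above 0.05 m).
Of cassette_a, cassette_b, cassette_c, cassette_d only 2 to 4 are there at a start; the rules pass over those that are not, and their reading is None.
At some moment in a run one of cassette_a, cassette_b, cassette_c, cassette_d may be knocked a few centimetres aside while the robot is not near it.
It also fails if it takes over 210 s, if anything falls off the work surface, if the arm or the gripper's body presses on something with over 40 N, if the wrist force passes 120 N, or if a joint passes its speed limit or range.

## Robot

A 7-joint arm with a two-finger parallel gripper is mounted at the origin on the work surface. World frame = base frame: x ahead of the robot, y to its left, z up, the work surface at z = 0. Lengths are in m, angles in rad, forces in N, time in s.
With the tool pointing down it reaches from about 0.4 to 0.875 m from the base axis. Payload 4.4 kg.
Tool frame: the origin (TCP) lies at the very end of the fingers, on their centre line; the grasp point (between the pads) lies 19 mm behind it; z points along the fingers, x is the direction in which the jaws open and shut, and the axes are right-handed (so a half turn about z gives the same grasp; the last joint's range is limited). The gripper opens to 85 mm and grips with 20 to 120 N. Pads are 22 mm wide; open, the fingers measure 114 mm over their backs; the gripper's body (76 mm by 85 mm) begins 54 mm behind the grasp point. The pads swing forward as they close: fully open they stand 13 mm farther back than shut.
Start: joints at [1.253, 0.628, 0.038, 1.517, -0.027, 0.996, -0.02], TCP at [0.162, -0.63, 0.231] pointing down, gripper open.
Joint ranges: [-3.06, 3.06], [-0.37, 2.12], [-1.25, 1.32], [0.18, 2.47], [-1.1, 4.24], [0.23, 1.98], [-2.94, 2.94]. Speed limits (rad/s): [2.57, 2.57, 3.14, 3.14, 3.14, 3.14, 3.14].

## Interface

Orientations are given as a rotation vector (axis times angle).
In Python, from bench import state, camera, finish_job gives the robot as it stands.
- The arm moves only by the shell command python3 -m creep 'ROWS' [OPENING]. ROWS is JSON, one flat list of numbers, 4 for each row, row after row: the shift along the tool's x, y, z normalised to -1 to 1, where 1 is 0.04 m, then the turn about the tool's z normalised to -1 to 1, where 1 is 6 degrees. A call has 1 to 10 rows; each row shifts and turns the commanded pose from where the row before left it, along the tool's axes as they then stand; what a row does not reach is not made up. A row lasts 1/10 s, in which the tool goes at most 50 mm and 8.59 degrees, less where a joint would pass 70% of its speed; a pose out of reach is approached as far as the arm can. A call with a number of a shift or a turn outside -1 to 1 is refused whole. A call with a gripper value outside its range is refused whole. OPENING is the opening, from 0 (shut) to 1 (fully open), set as the call begins (- or left out, the last holds). The fingers move at their own pace and stop on an object; the grip force is fixed at half the most. Time passes only in rows, so rows that do not move let the fingers close. It gives the time, the measured TCP pose, the force and the opening at its end, in the units of the state.
- state(): the state, without advancing time (a new reading comes with each control period).
- camera(name): name is "side" or "top" or "wrist"; returns a dict with "color" (384x512x3 uint8, red, green, blue), "fx", "fy", "cx", "cy" (pixels), "world_to_cam" (4x4, takes a point from world to camera coordinates); the wrist camera has in their place "hand_eye" (4x4, takes a point from camera to tool coordinates, whose origin is the TCP and whose axes are the tool frame's). Camera axes: x right, y down, z forward; pixel columns grow to the right and rows downward; lengths in m; the calibration is good to about 2 mm. The wrist camera is an equidistant fisheye: a pixel r from the principal point sees the ray r / f radians off the axis. A picture is of the moment at which its call begins: read the wrist's pose just before it. There is no depth.
- finish_job(): hands the job in, once; it reports no verdict.
The state is a dict: "time": time; "qpos": joint angles; "qd": joint speeds; "effort": joint torques, N m; "ee_pos": TCP position; "tcp_rot": TCP orientation; "force": force on the tool from outside, world axes, zero at the start; "moment": the same for the moment, N m; "gripper_width": finger opening in m.
Only numpy, scipy, OpenCV 4.12 (cv2) and the standard library are available. Lean on these libraries where they do the work, as an engineer would, in place of code of your own. Each camera call takes 0.05 s, during which the arm holds its last target. There are 200 camera calls.

## Working session

There is one attempt and no reset: what is moved stays moved. The work goes in short steps, Python scripts to look and compute and a shell command to move; the robot and the scene stay as the last step left them, time stands still between calls to the robot, and variables do not carry over. Pictures are saved under pics/ and viewed, about 12 in all and at most 16, crops included, and the job is handed in when it is done.

```bash
mkdir -p pics; ls; cat > h.py <<'E'
import numpy as np,cv2
from bench import state,camera,finish_job
from scipy.spatial.transform import Rotation as R
def snap(n,f,crop=None,sc=1):
    s=state();c=camera(n);im=c['color'][:,:,::-1]
    cv2.imwrite('pics/%s_full.png'%f,im)
    if crop: im=im[crop[1]:crop[3],crop[0]:crop[2]]
    im=cv2.resize(im,None,fx=sc,fy=sc,interpolation=cv2.INTER_CUBIC)
    cv2.imwrite('pics/%s.png'%f,im)
    c.pop('color');c['T']=np.eye(4)
    c['T'][:3,:3]=R.from_rotvec(s['tcp_rot']).as_matrix();c['T'][:3,3]=s['ee_pos']
    np.save('pics/%s.npy'%f,c,allow_pickle=True)
    return c
def load(f): return np.load('pics/%s.npy'%f,allow_pickle=True).item()
def ray(c,u,v):
    x,y=(u-c['cx'])/c['fx'],(v-c['cy'])/c['fy']
    if 'hand_eye' in c:
        r=np.hypot(x,y);d=np.array([x/r*np.sin(r),y/r*np.sin(r),np.cos(r)]) if r>0 else np.array([0,0,1.])
        M=c['T']@c['hand_eye']
    else:
        d=np.array([x,y,1.]);M=np.linalg.inv(c['world_to_cam'])
    return M[:3,3],M[:3,:3]@d
def at(c,u,v,z):
    o,d=ray(c,u,v);return o+d*(z-o[2])/d[2]
def proj(c,p):
    p=np.append(p,1)
    if 'hand_eye' in c:
        q=np.linalg.inv(c['T']@c['hand_eye'])@p;r=np.hypot(q[0],q[1]);th=np.arctan2(r,q[2])
        return np.array([c['cx']+c['fx']*th*q[0]/r,c['cy']+c['fy']*th*q[1]/r])
    q=c['world_to_cam']@p;return np.array([c['cx']+c['fx']*q[0]/q[2],c['cy']+c['fy']*q[1]/q[2]])
def delta(target,yaw=None):
    "world target -> tool-frame rows units"
    s=state();M=R.from_rotvec(s['tcp_rot']).as_matrix()
    return (M.T@(np.array(target)-s['ee_pos'])/0.04).round(2)
E
python3 - <<'E'
from h import *
np.set_printoptions(precision=3,suppress=True)
for n in('top','side'):
    c=snap(n,n+'0',None,1.5); print(n,c)
s=state();print(s['ee_pos'],R.from_rotvec(s['tcp_rot']).as_matrix(),s['gripper_width'],s['force'],s['time'])
E
```

```text
pics
top {'fx': 384.1494669949035, 'fy': 384.1494669949035, 'cx': 259.77122981712677, 'cy': 195.54145569841762, 'world_to_cam': array([[-0.014, -1.   ,  0.003,  0.034],
       [-0.995,  0.013, -0.103,  0.579],
       [ 0.103, -0.005, -0.995,  1.048],
       [ 0.   ,  0.   ,  0.   ,  1.   ]]), 'T': array([[ 0.249, -0.968, -0.001,  0.162],
       [-0.968, -0.249,  0.002, -0.629],
       [-0.002,  0.   , -1.   ,  0.23 ],
       [ 0.   ,  0.   ,  0.   ,  1.   ]])}
side {'fx': 381.1454204633267, 'fy': 381.1454204633267, 'cx': 251.6662134840631, 'cy': 193.78928856096633, 'world_to_cam': array([[-0.824, -0.566,  0.011,  0.481],
       [-0.314,  0.441, -0.841,  0.277],
       [ 0.472, -0.697, -0.541,  0.86 ],
       [ 0.   ,  0.   ,  0.   ,  1.   ]]), 'T': array([[ 0.249, -0.968, -0.   ,  0.162],
       [-0.968, -0.249,  0.002, -0.629],
       [-0.002,  0.   , -1.   ,  0.23 ],
       [ 0.   ,  0.   ,  0.   ,  1.   ]])}
[ 0.162 -0.629  0.23 ] [[ 0.249 -0.968 -0.   ]
 [-0.968 -0.249  0.002]
 [-0.002 -0.    -1.   ]] 0.08532104588306254 [-0.556  1.537 -0.364] 0.1
```

View pics/top0.png

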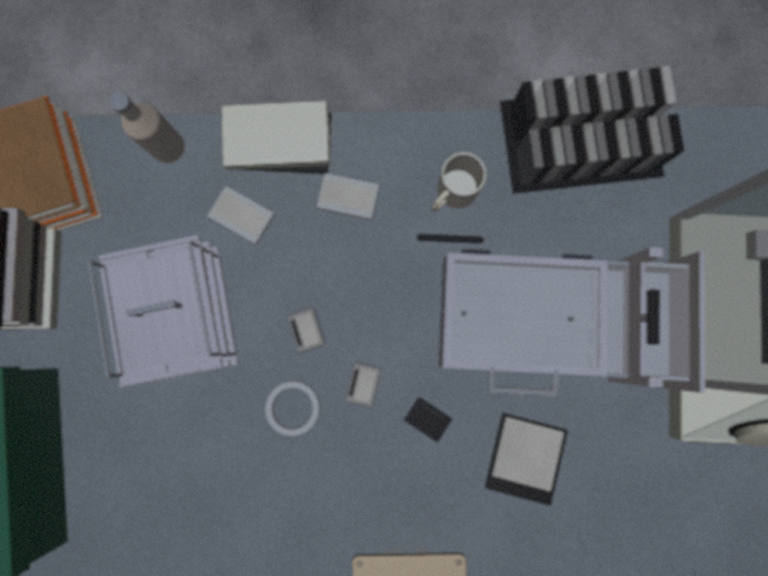

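View pics/side0.png

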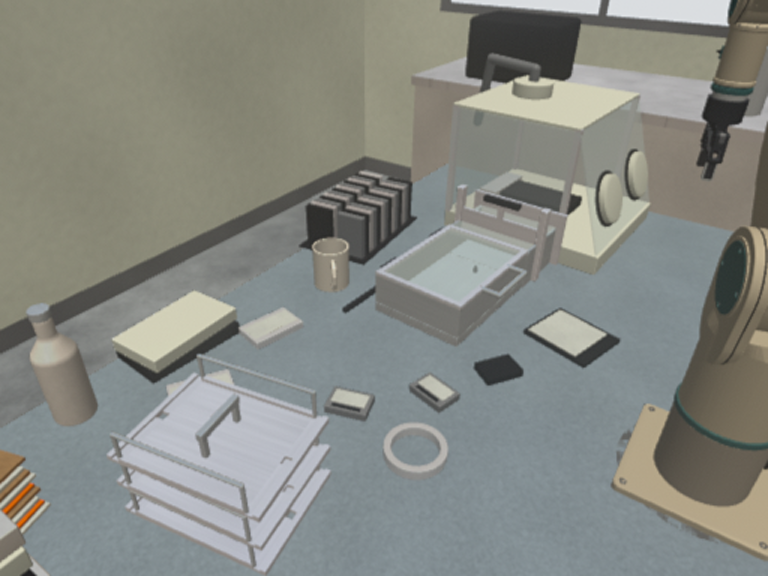

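Two grey cassettes are visible in the top view, at about (307,330) and (363,384). The black one at (428,419) is the decoy. Pins are at (463,313) and (570,319), the gate handle at (653,317), the lid bar at (524,392) and the tray handle at (155,309).

```bash
python3 - <<'E'
from h import *
np.set_printoptions(precision=4,suppress=True)
c=load('top0');k=1.5
P=lambda u,v,z:at(c,u/k,v/k,z)
l,r=P(463,313.5,.039),P(570.5,319,.039);m=(l+r)/2;d=l-r
yaw=np.arctan2(-d[0],d[1]);print('pins',l,r,'seat',m,'yaw',yaw,np.linalg.norm(d))
Rz=R.from_euler('z',yaw).as_matrix()
print('rim corners',P(447,253,.088),P(442,369,.088))
for h in (0,.03): print('gatehandle',P(653,317,.142+h),P(652,290,.142+h),P(654,344,.142+h))
sf=m.copy();sf[2]=0
w=lambda x,y,z:sf+Rz@np.array([x,y,z])
print('expect gate',w(0,-.192,.142),proj(c,w(0,-.192,.142))*k,'px; up30',proj(c,w(0,-.192,.172))*k)
print('bar',w(-.135,0,.091),proj(c,w(-.135,0,.091))*k,P(524,392,.091))
print('corner px',[proj(c,w(x,y,.088))*k for x in(-.101,.101) for y in(-.141,.141)])
a,b=P(130,314,.15),P(181,304,.15);print('tray h',a,b,(a+b)/2,np.linalg.norm(a-b),np.arctan2(*(b-a)[1::-1]))
im=cv2.imread('pics/top0_full.png')
for n,(u,v) in dict(c1=(307,330),c2=(363,384)).items():print(n,P(u,v,.016))
cv2.imwrite('pics/cas.png',cv2.resize(im[190:300,180:310],None,fx=4,fy=4,interpolation=cv2.INTER_CUBIC))
cv2.imwrite('pics/tl.png',np.hstack([cv2.resize(im[150:265,50:165],(400,400),interpolation=cv2.INTER_CUBIC),cv2.resize(im[160:275,365:480],(400,400),interpolation=cv2.INTER_CUBIC)]))
E
```

```text
pins [ 0.5387 -0.1087  0.039 ] [ 0.5258 -0.3071  0.039 ] seat [ 0.5323 -0.2079  0.039 ] yaw -0.06476128090881873 0.19889259409937715
rim corners [ 0.6439 -0.0766  0.088 ] [ 0.4389 -0.0629  0.088 ]
gatehandle [ 0.5217 -0.4124  0.142 ] [ 0.5671 -0.4135  0.142 ] [ 0.4768 -0.4114  0.142 ]
gatehandle [ 0.52   -0.3986  0.172 ] [ 0.564  -0.3996  0.172 ] [ 0.4765 -0.3975  0.172 ]
expect gate [ 0.5199 -0.3995  0.142 ] [645.3395 318.2079] px; up30 [653.5838 317.0928]
bar [ 0.3976 -0.1992  0.091 ] [521.2222 391.9756] [ 0.3975 -0.204   0.091 ]
corner px [array([602.0736, 376.3152]), array([440.6892, 368.0286]), array([603.5403, 261.9996]), array([445.4295, 253.9409])]
tray h [0.5379 0.4564 0.15  ] [0.5534 0.3727 0.15  ] [0.5457 0.4146 0.15  ] 0.08518649051217317 -1.3883895684232297
c1 [0.5131 0.1828 0.016 ]
c2 [0.4112 0.0783 0.016 ]
```

View pics/cas.png

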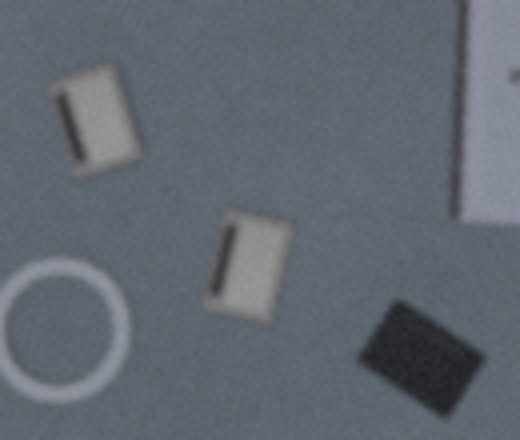

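View pics/tl.png

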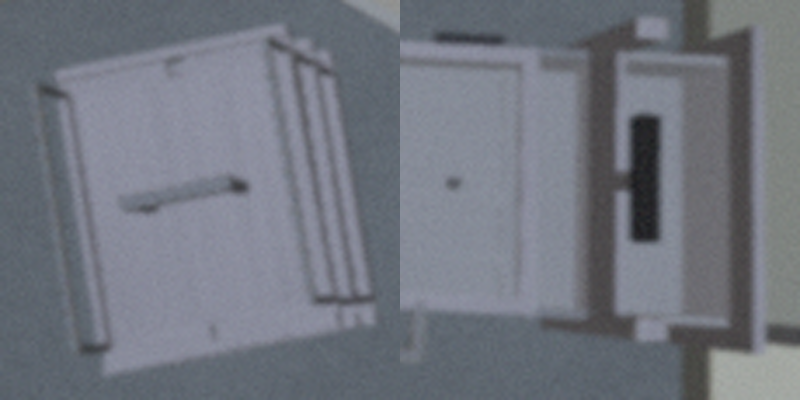

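Both cassettes are clear and lie flat. The handle's image position fits the gate standing about 30 mm open. First I turn the tool to the lock's axes and retreat around the cabinet corner.

```bash
python3 -m creep '[0,0,-1,-1, 0,0,-0.75,-1, 0,0,0,-1, 0,0,0,-1, 0,0,0,-1, 0,0,0,-1, 0,0,0,-1, 0,0,0,-1, 0,0,0,-1, 0,0,0,-1]' 0
python3 -m creep '[0,0,0,-1, 0,0,0,-1, 0.14,-0.98,0,0, 0.14,-0.98,0,0, 0.14,-0.98,0,0, 0.14,-0.98,0,0, 0.14,-0.98,0,0, 0.14,-0.98,0,0, 0.14,-0.98,0,0, 0,0,0,0]'
python3 -m creep '[0.9,-0.3,0,0, 0.9,-0.3,0,0, 0.9,-0.3,0,0, 0.9,-0.3,0,0, 0.9,-0.3,0,0, 0,0,0,0]'
cat >> h.py <<'E'
def show():
    s=state();M=R.from_rotvec(s['tcp_rot']).as_matrix()
    print('t',round(s['time'],2),'p',s['ee_pos'].round(4) if hasattr(s['ee_pos'],'round') else np.round(s['ee_pos'],4),'hdg',np.degrees(np.arctan2(M[1,0],M[0,0])).round(2),'zaxis',M[:,2].round(3),'F',np.round(s['force'],2),'w',round(s['gripper_width'],4))
E
python3 - <<'E'
from h import *
show();c=snap('wrist','w1',None,1.5);print(c['hand_eye'].round(3),c['fx'],c['cx'],c['cy'])
print(delta([.520,-.3995,.30]))
E
```

```text
time: 1.1
ee_pos: [0.1618, -0.6292, 0.3007]
tcp_rot: [-3.112, 0.419, 0.001]
force: [0.4, -0.2, -1.1]
gripper_width: 0.0001
time: 2.1
ee_pos: [0.2188, -0.3529, 0.3013]
tcp_rot: [-3.138, 0.089, 0.002]
force: [-0.1, -0.5, 0.1]
gripper_width: 0.0003
time: 2.7
ee_pos: [0.407, -0.3073, 0.3011]
tcp_rot: [-3.139, 0.088, -0.007]
force: [0.1, 0.9, -0.5]
gripper_width: -0.0001
t 2.7 p [ 0.407  -0.3073  0.3011] hdg -3.2 zaxis [ 0.004  0.002 -1.   ] F [ 0.12  0.92 -0.55] w -0.0001
[[ 1.     0.    -0.    -0.001]
 [-0.     0.964  0.267 -0.069]
 [ 0.    -0.267  0.964 -0.142]
 [ 0.     0.     0.     1.   ]] 297.3186396354542 255.58957332285115 193.2784849101637
[3.03 2.1  0.02]
```

View pics/w1.png

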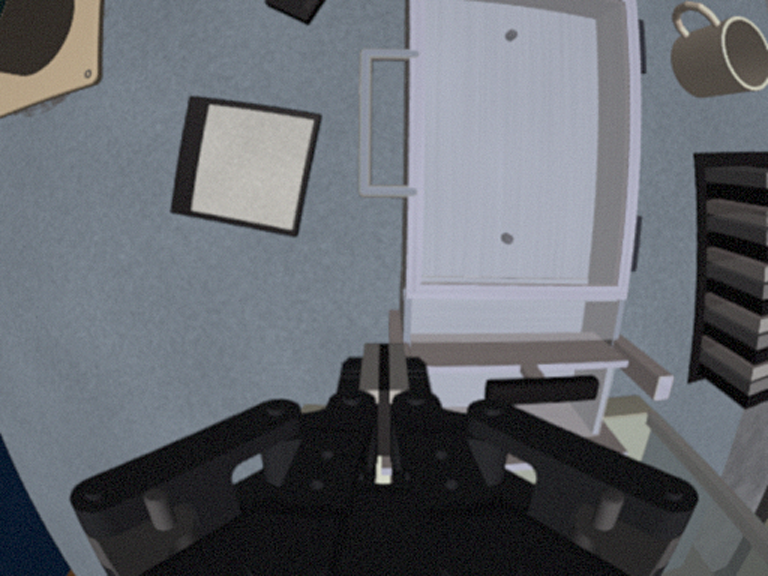

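The wrist view shows the pins at (511,35) and (507,238), the lid bar at x≈366 between rows 52 and 192, and the T-handle top at about (542,386). I combine these with the top view.

```bash
cat >> h.py <<'E'
def tri(*obs):
    A=np.zeros((3,3));b=np.zeros(3);L=[]
    for f,u,v in obs:
        c=load(f) ;o,d=ray(c,u/1.5,v/1.5);d=d/np.linalg.norm(d);Q=np.eye(3)-np.outer(d,d);A+=Q;b+=Q@o;L.append((o,d))
    p=np.linalg.solve(A,b);return p.round(4),[round(np.linalg.norm(np.cross(p-o,d)),4) for o,d in L]
E
python3 - <<'E'
from h import *
print('gate',tri(('top0',653,317),('w1',542,386)))
print('pinL',tri(('top0',463,313),('w1',511,34)));print('pinR',tri(('top0',570.5,319),('w1',507,237)))
print('bar',tri(('top0',524,392),('w1',366,122)))
c=load('w1');print('at known z: pins',at(c,511/1.5,34/1.5,.039),at(c,507/1.5,237/1.5,.039),'bar',at(c,366/1.5,122/1.5,.091))
print(delta([.520,-.3995,.19]),delta([.520,-.3995,.137]))
E
```

```text
gate (array([ 0.5215, -0.4026,  0.1568]), [np.float64(0.0028), np.float64(0.0028)])
pinL (array([ 0.5395, -0.1093,  0.0317]), [np.float64(0.0007), np.float64(0.0007)])
pinR (array([ 0.5252, -0.3065,  0.037 ]), [np.float64(0.0014), np.float64(0.0014)])
bar (array([ 0.3991, -0.2012,  0.1035]), [np.float64(0.0008), np.float64(0.0008)])
at known z: pins [ 0.53651994 -0.11124549  0.039     ] [ 0.52370728 -0.30499245  0.039     ] bar [ 0.39953935 -0.19986366  0.091     ]
[3.03 2.1  2.77] [3.03 2.1  4.1 ]
```

```bash
python3 -m creep '[0.75,0.52,0,0, 0.75,0.52,0,0, 0.75,0.52,0,0, 0.75,0.52,0,0, 0,0,1,0, 0,0,1,0, 0,0,0.6,0, 0,0,0,0]'
python3 -m creep '[0,0,0.2,0, 0,0,0.2,0, 0,0,0.2,0, 0,0,0.2,0, 0,0,0,0]'
python3 -m creep '[0,0,0.1,0, 0,0,0.1,0, 0,0,0.1,0, 0,0,0,0]'
```

```text
time: 3.55
ee_pos: [0.512, -0.4, 0.1929]
tcp_rot: [-3.136, 0.101, 0.013]
force: [-0.4, -0.2, -0.4]
gripper_width: 0.0001
time: 4.05
ee_pos: [0.5157, -0.3997, 0.1645]
tcp_rot: [-3.139, 0.098, 0.002]
force: [-0.7, -0.1, -0.4]
gripper_width: 0.0003
time: 4.45
ee_pos: [0.516, -0.3998, 0.1528]
tcp_rot: [-3.14, 0.098, 0.001]
force: [-0.0, -0.4, -0.1]
gripper_width: -0.0001
```

```bash
python3 - <<'E'
from h import *
show();c=snap('top','t2',(300,140,512,300),3)
E
```

```text
t 4.45 p [ 0.516  -0.3998  0.1528] hdg -3.57 zaxis [-0.001  0.    -1.   ] F [-0.04 -0.37 -0.06] w -0.0001
```

View pics/t2.png

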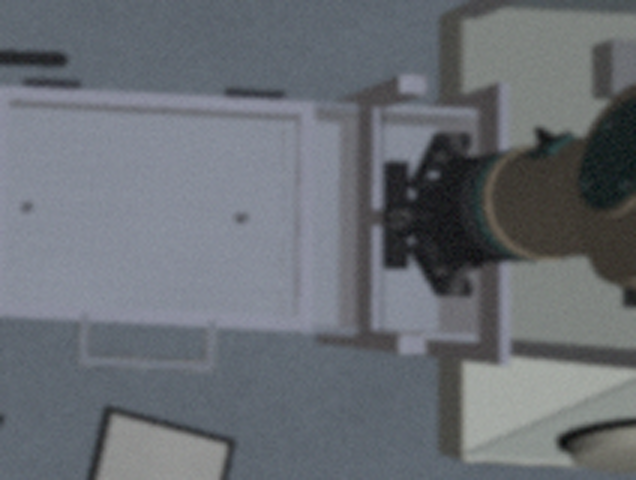

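The fingertips are on the T-handle at about (395,215) in the crop. I continue down until the force rises.

```bash
python3 -m creep '[0,0,0.1,0, 0,0,0.1,0, 0,0,0,0]'
python3 -m creep '[0,0,0.05,0, 0,0,0.05,0, 0,0,0,0]'
python3 -m creep '[0,0,0.05,0, 0,0,0.05,0, 0,0,0,0]'
```

```text
time: 4.8
ee_pos: [0.5159, -0.3997, 0.1447]
tcp_rot: [-3.14, 0.098, 0.001]
force: [0.2, -0.8, 0.2]
gripper_width: 0.0
time: 5.1
ee_pos: [0.5161, -0.3999, 0.1422]
tcp_rot: [3.14, -0.098, -0.0]
force: [-1.5, 1.3, 5.8]
gripper_width: -0.0001
time: 5.4
ee_pos: [0.5163, -0.4, 0.1419]
tcp_rot: [3.138, -0.099, 0.001]
force: [-8.1, 4.7, 26.7]
gripper_width: -0.0001
```

The stop is felt at z = 0.142 with 26.7 N, so the gate is fully shut. I back off and line up over the lid bar.

```bash
python3 -m creep '[0,0,-0.3,0, 0,0,-1,0, 0,0,-1,0, 0,0,0,0]'
python3 -m creep '[-0.85,-0.97,0,0, -0.85,-0.97,0,0, -0.85,-0.97,0,0, -0.65,-0.97,0,0, 0,-0.97,0,0, 0,0,0,0, 0,0,0,0]' 0.28
python3 - <<'E'
from h import *
show();c=snap('wrist','w3',None,1.5);print('exp bar px',proj(c,[.3985,-.2,.091])*1.5);print(delta([.3985,-.2,.072]))
E
```

```text
time: 5.8
ee_pos: [0.5196, -0.4017, 0.2355]
tcp_rot: [3.134, -0.098, 0.015]
force: [0.6, 0.4, 0.1]
gripper_width: -0.0002
time: 6.5
ee_pos: [0.4037, -0.2018, 0.2294]
tcp_rot: [3.14, -0.095, 0.001]
force: [0.3, -1.3, -0.2]
gripper_width: 0.0235
t 6.5 p [ 0.4037 -0.2018  0.2294] hdg -3.46 zaxis [ 0.001 -0.001 -1.   ] F [ 0.3  -1.34 -0.16] w 0.0235
exp bar px [376.29428439 274.40940013]
[-0.14 -0.06  3.93]
```

View pics/w3.png

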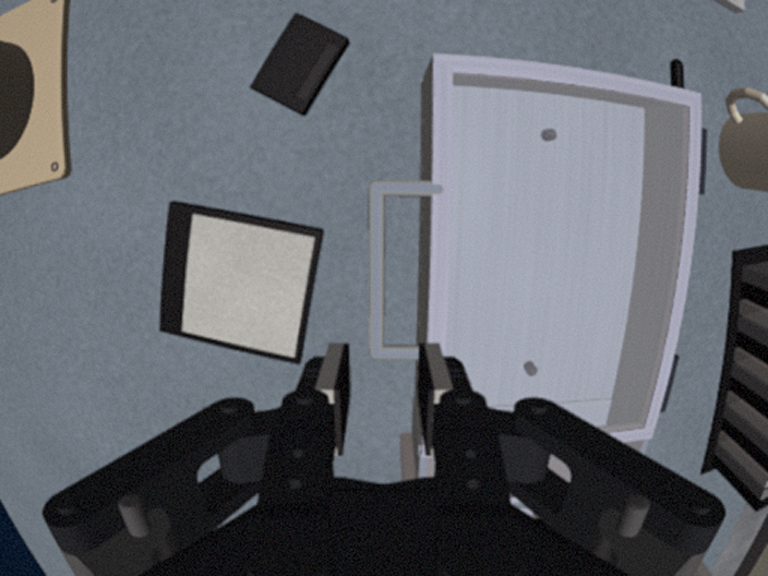

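The bar is seen at column 376, rows 185–352, which matches the prediction at (376,274). I descend and pinch it.

```bash
python3 -m creep '[-0.14,-0.1,0.9,0, 0,0,0.9,0, 0,0,0.8,0, 0,0,0.5,0, 0,0,0.4,0, 0,0,0.2,0, 0,0,0.2,0, 0,0,0,0]'
python3 -m creep '[0,0,0,0, 0,0,0,0, 0,0,0,0, 0,0,0,0, 0,0,0,0]' 0
python3 - <<'E'
from h import *
show()
s=state();M=R.from_rotvec(s['tcp_rot']).as_matrix()
r=.236;prev=0;tot=0
for t in np.arange(.1,1.66,.1):
    f=lambda a:np.array([-r*np.cos(a),0,r*np.sin(a)])
    d=f(t)-f(t-.1);print(round(t,1),(d[0]/.04).round(2),(-d[2]/.04).round(2))
E
```

```text
time: 7.35
ee_pos: [0.3979, -0.1982, 0.0727]
tcp_rot: [-3.14, 0.099, 0.001]
force: [-0.4, 0.8, 0.3]
gripper_width: 0.0239
time: 7.85
ee_pos: [0.3994, -0.1982, 0.0739]
tcp_rot: [3.139, -0.098, 0.004]
force: [4.4, -0.8, 0.5]
gripper_width: 0.0084
t 7.85 p [ 0.3994 -0.1982  0.0739] hdg -3.58 zaxis [ 0.003 -0.001 -1.   ] F [ 4.38 -0.79  0.47] w 0.0084
0.1 0.03 -0.59
0.2 0.09 -0.58
0.3 0.15 -0.57
0.4 0.2 -0.55
0.5 0.26 -0.53
0.6 0.31 -0.5
0.7 0.36 -0.47
0.8 0.4 -0.43
0.9 0.44 -0.39
1.0 0.48 -0.34
1.1 0.51 -0.29
1.2 0.54 -0.24
1.3 0.56 -0.19
1.4 0.58 -0.13
1.5 0.59 -0.07
1.6 0.59 -0.01
```

```bash
python3 -m creep '[0.03,0,-0.59,0, 0.09,0,-0.58,0, 0.15,0,-0.57,0, 0.2,0,-0.55,0, 0.26,0,-0.53,0, 0,0,0,0]'
python3 -m creep '[0.31,0,-0.5,0, 0.36,0,-0.47,0, 0.4,0,-0.43,0, 0.44,0,-0.39,0, 0.48,0,-0.34,0, 0,0,0,0]'
```

```text
time: 8.45
ee_pos: [0.4276, -0.2, 0.1877]
tcp_rot: [3.139, -0.098, 0.002]
force: [1.2, -0.8, -1.9]
gripper_width: 0.0077
time: 9.05
ee_pos: [0.5013, -0.205, 0.2721]
tcp_rot: [3.138, -0.1, -0.02]
force: [-15.9, 1.5, 23.4]
gripper_width: 0.0075
```

```bash
python3 -m creep '[0.46,0,-0.36,0, 0.54,0,-0.26,0, 0.56,0,-0.19,0, 0,0,0,0]'
python3 -m creep '[0.58,0,-0.13,0, 0.59,0,-0.07,0, 0.59,0,-0.01,0, 0.3,0,0.03,0, 0,0,0,0]'
```

```text
time: 9.45
ee_pos: [0.5696, -0.2095, 0.3048]
tcp_rot: [3.137, -0.099, 0.0]
force: [-3.5, -1.4, 14.5]
gripper_width: 0.0074
time: 9.95
ee_pos: [0.6529, -0.215, 0.3121]
tcp_rot: [3.137, -0.099, 0.006]
force: [0.8, -1.6, 12.3]
gripper_width: 0.0074
```

The lid is at about 1.64 rad by the bar's travel. I release it and move above the tray pile.

```bash
python3 -m creep '[0,0,0,0, 0,0,0,0, 0,0,0,0, 0,0,-0.8,0, 0,0,-0.8,0]' 0.3
python3 -m creep '[-0.23,-0.97,0,0, -0.23,-0.97,0,0, -0.23,-0.97,0,0, -0.23,-0.97,0,0, -0.23,-0.97,0,0, -0.23,-0.97,0,0, -0.23,-0.97,0,0, -0.23,-0.97,0,0]' 0.5
python3 -m creep '[-0.23,-0.97,0,0, -0.23,-0.97,0,0, -0.23,-0.97,0,0, -0.23,-0.97,0,0, -0.23,-0.97,0,0, -0.23,-0.97,0,0, -0.23,-0.97,0,0, -0.23,-0.97,0,0, 0,0,0,0]'
python3 -m creep '[0,0,1,-1, 0,0,0.4,-1, 0,0,0,-0.33, 0,0,0,0]'
python3 - <<'E'
from h import *
show();c=snap('wrist','w4',None,1.5);print(delta([.5457,.4146,.131]))
c=snap('top','t4',None,1.5)
print('exp handle px',proj(load('w4'),[.5457,.4146,.156])*1.5)
E
```

```text
time: 10.45
ee_pos: [0.65, -0.2134, 0.3738]
tcp_rot: [-3.139, 0.097, 0.007]
force: [1.8, 0.1, 0.0]
gripper_width: 0.0257
time: 11.25
ee_pos: [0.596, 0.1022, 0.3744]
tcp_rot: [3.14, -0.098, -0.002]
force: [0.8, 0.7, 0.4]
gripper_width: 0.043
time: 12.15
ee_pos: [0.5381, 0.4221, 0.3734]
tcp_rot: [-3.137, 0.082, 0.008]
force: [-1.5, 0.7, -1.5]
gripper_width: 0.0428
time: 12.55
ee_pos: [0.5426, 0.4142, 0.3175]
tcp_rot: [3.127, 0.285, -0.003]
force: [-0.1, 0.5, 0.5]
gripper_width: 0.0426
t 12.55 p [0.5426 0.4142 0.3175] hdg 10.4 zaxis [-0.002 -0.002 -1.   ] F [-0.08  0.47  0.46] w 0.0426
[0.07 0.01 4.68]
exp handle px [389.09887966 268.98662989]
```

View pics/w4.png

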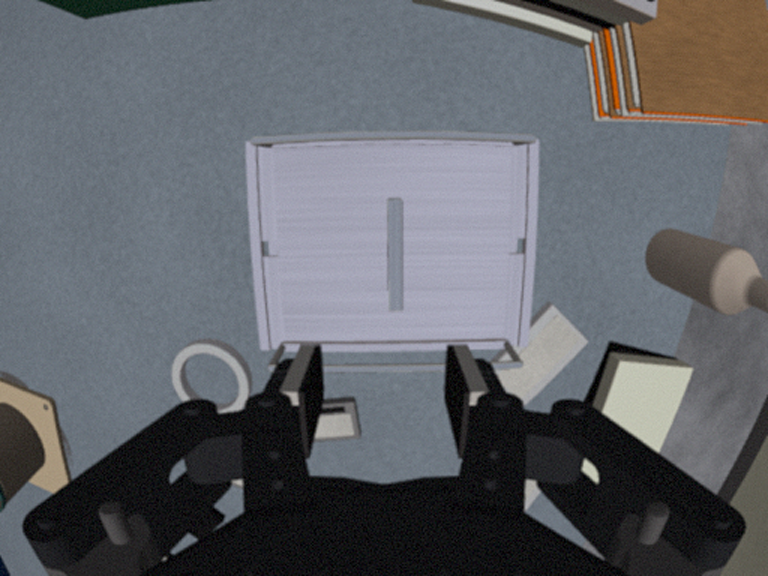

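The tray handle runs from (395,199) to (397,310), with its centre at about (396,255). I convert this to a position and heading.

```bash
python3 - <<'E'
from h import *
c=load('w4');k=1.5
a,b=at(c,395/k,199/k,.156),at(c,397/k,310.5/k,.156);m=(a+b)/2
print(a,b,m,np.linalg.norm(a-b),'bar hdg',np.degrees(np.arctan2(*(b-a)[1::-1])))
# holes at z=.113 (tray floor)
h1,h2=at(c,265/k,248/k,.113),at(c,521/k,245/k,.113);print('holes',h1,h2,(h1+h2)/2,np.linalg.norm(h1-h2),np.degrees(np.arctan2(*(h2-h1)[1::-1])))
# floor corners of top tray (lips top z .122)
for z,pts in((.117,[(247,141),(538,140),(531,346),(260,349)]),):
    print([at(c,u/k,v/k,z).round(4) for u,v in pts], np.mean([at(c,u/k,v/k,z) for u,v in pts],0))
print(delta([m[0],m[1],.131]))
E
```

```text
[0.5406977  0.46326457 0.156     ] [0.55687597 0.38569026 0.156     ] [0.54878684 0.42447741 0.156     ] 0.07924336477695496 bar hdg -78.219712470191
holes [0.44625288 0.40436943 0.113     ] [0.64957065 0.44466678 0.113     ] [0.54791176 0.42451811 0.113     ] 0.2072727560054987 11.210671610728314
[array([0.4201, 0.4874, 0.117 ]), array([0.6436, 0.5304, 0.117 ]), array([0.6807, 0.362 , 0.117 ]), array([0.452 , 0.3174, 0.117 ])] [0.54911168 0.4243227  0.117     ]
[ 0.18 -0.21  4.7 ]
```

```bash
python3 -m creep '[0.18,-0.23,0.9,-0.15, 0,0,0.9,0, 0,0,0.9,0, 0,0,0.8,0, 0,0,0.5,0, 0,0,0.4,0, 0,0,0.3,0, 0,0,0,0]'
python3 -m creep '[0,0,0,0, 0,0,0,0, 0,0,0,0, 0,0,0,0, 0,0,0,0, 0,0,0,0]' 0
python3 -m creep '[0,0,-0.2,0, 0,0,-0.3,0, 0,0,-0.5,0, 0,0,0,0]'
```

```text
time: 13.45
ee_pos: [0.548, 0.425, 0.1297]
tcp_rot: [3.125, 0.309, -0.002]
force: [-0.6, 0.4, -0.4]
gripper_width: 0.0427
time: 14.05
ee_pos: [0.5489, 0.4262, 0.1325]
tcp_rot: [-3.125, -0.309, -0.003]
force: [-1.2, -0.1, 5.9]
gripper_width: 0.009
time: 14.45
ee_pos: [0.5497, 0.4271, 0.1741]
tcp_rot: [-3.123, -0.309, -0.007]
force: [0.6, 1.0, -2.6]
gripper_width: 0.0088
```

The tray is off the pile (about 3 N extra load). I raise it, carry it clear and turn it to the chamber's heading.

```bash
python3 -m creep '[0,0,-0.8,0, 0,0,-1,0, 0,0,-1,0, 0,0,-0.2,0, 0,0,0,0]'
python3 -m creep '[-0.2,0.5,0,0, -0.39,0.97,0,0, -0.39,0.97,0,0, -0.39,0.97,0,0, -0.39,0.97,0,0, -0.39,0.97,0,0, -0.39,0.97,0,0, -0.39,0.97,0,0, -0.2,0.5,0,0, 0,0,0,0]'
python3 -m creep '[0,0,0,-0.5, 0,0,0,-1, 0,0,0,-1, 0,0,0,-1, 0,0,0,-1, 0,0,0,-1, 0,0,0,-1, 0,0,0,-1, 0,0,0,-1, 0,0,0,-1]'
python3 -m creep '[0,0,0,-1, 0,0,0,-1, 0,0,0,-0.9, 0,0,0,-0.08, 0,0,0,0]'
python3 - <<'E'
from h import *
k=1.5
c=load('w3');a,b=at(c,548/k,134/k,.039),at(c,530/k,367/k,.039);print('pins w3',a,b,(a+b)/2,np.linalg.norm(a-b),np.degrees(np.arctan2(*(a-b)[1::-1])))
show();c=snap('wrist','w5',None,1.5)
print([proj(c,p)*k for p in ([.532,-.208,.039],)])
E
```

```text
time: 14.95
ee_pos: [0.5487, 0.426, 0.292]
tcp_rot: [-3.125, -0.309, -0.003]
force: [-0.2, 0.1, -4.0]
gripper_width: 0.0084
time: 15.95
ee_pos: [0.4846, 0.0899, 0.2884]
tcp_rot: [3.124, 0.299, -0.01]
force: [0.5, -0.8, -2.8]
gripper_width: 0.0087
time: 16.95
ee_pos: [0.4856, 0.0958, 0.2892]
tcp_rot: [-2.593, -1.77, 0.004]
force: [0.0, 0.6, -3.7]
gripper_width: 0.009
time: 17.45
ee_pos: [0.486, 0.0956, 0.2898]
tcp_rot: [-2.294, -2.144, 0.002]
force: [0.4, -0.7, -3.4]
gripper_width: 0.0088
pins w3 [ 0.53499349 -0.10886521  0.039     ] [ 0.52250544 -0.30081387  0.039     ] [ 0.52874947 -0.20483954  0.039     ] 0.19235446812704354 86.27762160889749
t 17.45 p [0.486  0.0956 0.2898] hdg 86.12 zaxis [-0.002  0.    -1.   ] F [ 0.38 -0.73 -3.42] w 0.0088
[array([103.27672541, 313.72369581])]
```

View pics/w5.png

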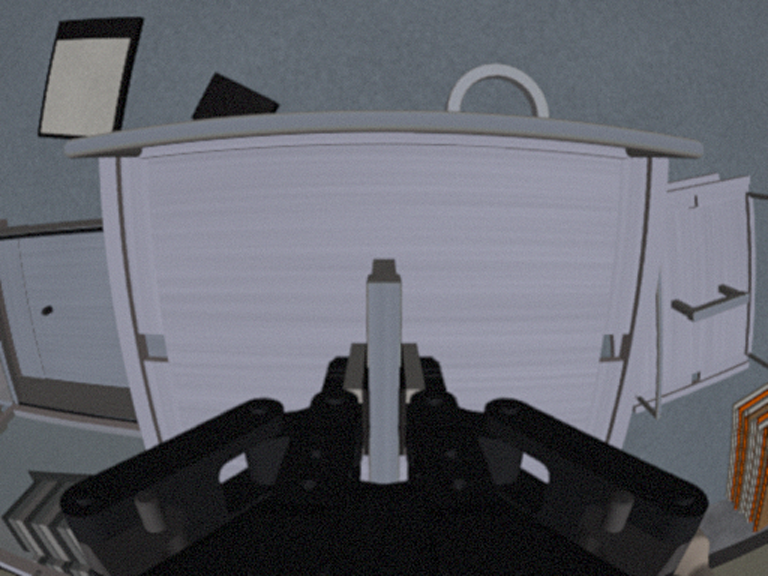

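The tray hangs level, with holes at about (152,347) and (607,346). I make one composite close-up of pins and holes to get a millimetre estimate.

```bash
python3 - <<'E'
from h import *
A=cv2.imread('pics/w3_full.png');B=cv2.imread('pics/w5_full.png');T=cv2.imread('pics/top0_full.png')
def cr(im,u,v,h=13):  # full-res center
    u,v=int(u),int(v);return cv2.resize(im[v-h:v+h,u-h:u+h],(260,260),interpolation=cv2.INTER_NEAREST)
out=np.vstack([np.hstack([cr(A,365,89),cr(A,353,245),cr(T,380,212)]),np.hstack([cr(B,101,231),cr(B,404,231),cr(T,308,209)])])
cv2.imwrite('pics/pins.png',out)
E
```

```text
(no output)
```

View pics/pins.png

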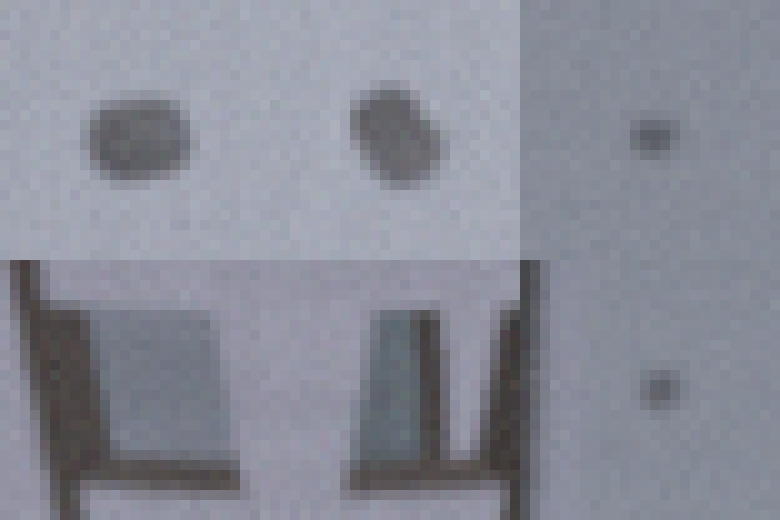

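```bash
python3 - <<'E'
from h import *
np.set_printoptions(precision=4,suppress=True)
c=load('w3')
for z in(.028,.031):
    a,b=at(c,365.4,89.5,z),at(c,353.,245.2,z);print('w3 pins',z,a,b,'mid',(a+b)/2,np.linalg.norm(a-b),np.degrees(np.arctan2(*(a-b)[1::-1])))
c=load('top0')
for z in (.031,.037):
    a,b=at(c,308.5,208.5,z),at(c,380.,212.1,z);print('top pins',z,(a+b)/2,np.linalg.norm(a-b),np.degrees(np.arctan2(*(a-b)[1::-1])))
c=load('w5');T=c['T'];z=T[2,3]-.0245+.005
L=[at(c,u,v,z) for u,v in((110.1,231.2),(400.2,231.2))]
Lf=[at(c,u,v,z) for u,v in((108.9,222),(401.3,222))];Ln=[at(c,u,v,z) for u,v in((111.2,240.5),(399.,240.5))]
for P in(Lf,L,Ln):
    Q=[(np.linalg.inv(T)@np.append(p,1))[:3] for p in P];print('tool frame',Q,np.mean(Q,0),np.linalg.norm(P[0]-P[1]),np.degrees(np.arctan2(*(P[1]-P[0])[1::-1])))
# chamber rim in w3: inner corner check, project seat-frame model
E
```

```text
w3 pins 0.028 [ 0.5393 -0.1083  0.028 ] [ 0.5259 -0.3071  0.028 ] mid [ 0.5326 -0.2077  0.028 ] 0.19929567458461298 86.14472687988884
w3 pins 0.031 [ 0.5381 -0.1085  0.031 ] [ 0.5249 -0.3056  0.031 ] mid [ 0.5315 -0.207   0.031 ] 0.1975546743493006 86.14472687988885
top pins 0.031 [ 0.5343 -0.2091  0.031 ] 0.19994729796778132 86.33591071701686
top pins 0.037 [ 0.5339 -0.2077  0.037 ] 0.198827206748176 86.33591071701686
tool frame [array([-0.0919, -0.0047,  0.0195]), array([ 0.0937, -0.0048,  0.0195])] [ 0.0009 -0.0047  0.0195] 0.1856315335550013 86.12408064237755
tool frame [array([-0.0921,  0.0016,  0.0195]), array([0.094 , 0.0016, 0.0195])] [0.001  0.0016 0.0195] 0.18618017586735217 86.12398857164848
tool frame [array([-0.0925,  0.0082,  0.0195]), array([0.0944, 0.0081, 0.0195])] [0.0009 0.0082 0.0195] 0.1869133625014438 86.12593781857727
```

The sources agree on a seat at (0.5325, −0.2078). The tray centre is offset (+1, +1.7) mm in the tool frame.

```bash
python3 -m creep '[-0.5,0.1,0,0, -0.94,0.2,0,0, -0.94,0.2,0,0, -0.94,0.2,0,0, -0.94,0.2,0,0, -0.94,0.2,0,0, -0.94,0.2,0,0, -0.94,0.2,0,0, -0.42,0.1,0,0, 0,0,0,0]'
python3 -m creep '[0,0,0.6,0, 0,0,1,0, 0,0,1,0, 0,0,0.8,0, 0,0,0.4,0, 0,0,0,0, 0,0,0,0]'
python3 - <<'E'
from h import *
show();print(delta([.5307,-.2086,.0465]))
E
```

```text
time: 18.5
ee_pos: [0.5303, -0.2117, 0.2899]
tcp_rot: [-2.301, -2.138, 0.002]
force: [-0.3, -0.3, -4.2]
gripper_width: 0.009
time: 19.2
ee_pos: [0.5318, -0.2073, 0.1401]
tcp_rot: [2.292, 2.146, 0.002]
force: [0.3, -0.3, -2.6]
gripper_width: 0.0087
t 19.2 p [ 0.5318 -0.2073  0.1401] hdg 86.23 zaxis [ 0.002  0.    -1.   ] F [ 0.31 -0.34 -2.63] w 0.0087
[-0.03 -0.03  2.34]
```

```bash
python3 -m creep '[-0.02,-0.02,0.5,0, 0,0,0.5,0, 0,0,0.4,0, 0,0,0.3,0, 0,0,0,0]'
python3 -m creep '[0,0,0.1,0, 0,0,0.1,0, 0,0,0.1,0, 0,0,0,0]'
python3 - <<'E'
from h import *
show();c=snap('top','t6',(280,160,430,270),5);print(delta([.5307,-.2086,.0465]))
E
```

```text
time: 19.7
ee_pos: [0.5294, -0.2088, 0.0702]
tcp_rot: [-2.293, -2.146, 0.001]
force: [-0.9, 0.1, -3.4]
gripper_width: 0.0087
time: 20.1
ee_pos: [0.5296, -0.209, 0.0586]
tcp_rot: [-2.294, -2.146, 0.001]
force: [-1.1, 1.0, -3.4]
gripper_width: 0.0088
t 20.1 p [ 0.5296 -0.209   0.0586] hdg 86.18 zaxis [-0.  0. -1.] F [-1.1   0.96 -3.41] w 0.0088
[0.01 0.03 0.31]
```

View pics/t6.png

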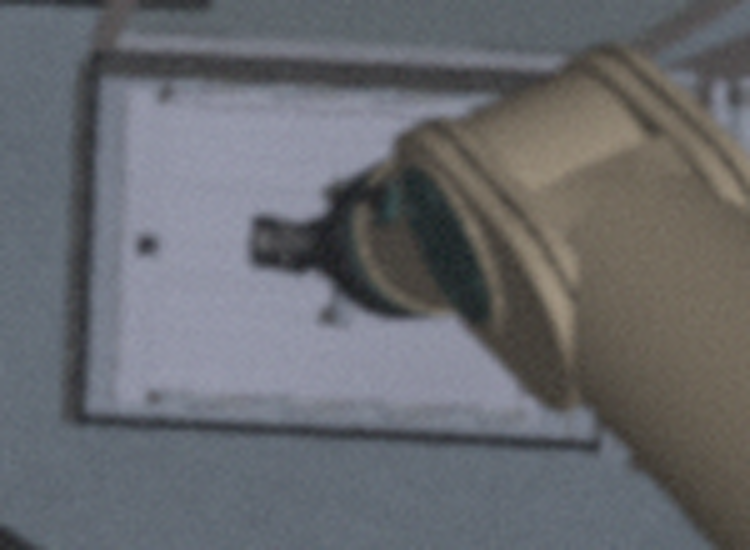

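No contact force at 5 mm below the pin tips, so both holes have engaged. I lower the rest of the way.

```bash
python3 -m creep '[0,0,0.1,0, 0,0,0.1,0, 0,0,0.05,0, 0,0,0,0]'
python3 -m creep '[0,0,0.05,0, 0,0,0.04,0, 0,0,0,0]'
```

```text
time: 20.55
ee_pos: [0.5295, -0.2088, 0.0485]
tcp_rot: [-2.294, -2.146, 0.001]
force: [-0.1, -0.1, -3.5]
gripper_width: 0.009
time: 20.85
ee_pos: [0.53, -0.2089, 0.0465]
tcp_rot: [2.293, 2.146, -0.001]
force: [-2.8, 0.5, 5.8]
gripper_width: 0.0089
```

The tray is seated at TCP z = 0.0465, exactly as computed, with the load reversed. I release, rise and look at the cassettes.

```bash
python3 -m creep '[0,0,0,0, 0,0,0,0, 0,0,0,0, 0,0,-0.3,0, 0,0,-0.5,0, 0,0,-1,0, 0,0,-1,0, 0,0,-1,0, 0,0,-1,0, 0,0,-1,0]' 0.3
python3 -m creep '[0.5,-0.14,0,0, 0.93,-0.26,0,0, 0.93,-0.26,0,0, 0.93,-0.26,0,0, 0.93,-0.26,0,0, 0.93,-0.26,0,0, 0.93,-0.26,0,0, 0.93,-0.26,0,0, 0.93,-0.26,0,0, 0.4,-0.12,0,0]' 0.85
python3 -m creep '[0,0,0,0, 0,0,0,0]'
python3 - <<'E'
from h import *
show();c=snap('wrist','w7',None,1.5);c=snap('top','t7',None,1)
E
```

```text
time: 21.85
ee_pos: [0.5295, -0.2085, 0.2799]
tcp_rot: [2.293, 2.147, 0.001]
force: [-0.3, -1.4, -0.1]
gripper_width: 0.0257
time: 22.85
ee_pos: [0.4572, 0.1345, 0.2787]
tcp_rot: [-2.288, -2.152, -0.004]
force: [0.5, 0.1, 0.2]
gripper_width: 0.0726
time: 23.05
ee_pos: [0.4586, 0.1297, 0.2777]
tcp_rot: [2.293, 2.146, -0.001]
force: [0.8, -0.2, -0.6]
gripper_width: 0.0723
t 23.05 p [0.4586 0.1297 0.2777] hdg 86.22 zaxis [ 0.    -0.001 -1.   ] F [ 0.75 -0.17 -0.56] w 0.0723
```

View pics/w7.png

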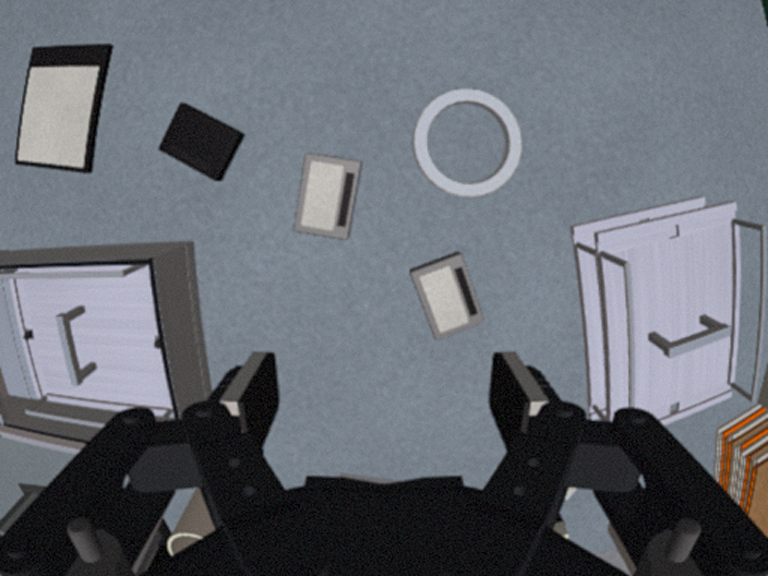

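Both cassettes are in view: c2's corners are (306,153),(361,161),(347,238),(294,231) and c1's are (410,268),(459,253),(482,321),(436,338). The tray sits in the chamber and the two remaining trays stay on the pile.

```bash
cat >> h.py <<'E'
def box(f,pts,z=.016):
    c=load(f);P=np.array([at(c,u/1.5,v/1.5,z) for u,v in pts]);m=P.mean(0)
    l=((P[3]-P[0])+(P[2]-P[1]))/2;s=((P[1]-P[0])+(P[2]-P[3]))/2
    print('mid',m.round(4),'long',np.linalg.norm(l).round(4),'short',np.linalg.norm(s).round(4),'hdg long',np.degrees(np.arctan2(l[1],l[0])).round(1),'short',np.degrees(np.arctan2(s[1],s[0])).round(1))
    return m
E
python3 - <<'E'
from h import *
a=box('w7',[(410,268),(459,253),(482,321),(436,338)]);b=box('w7',[(306,153),(361,161),(347,238),(294,231)])
box('top0',[(180*1.5+x*.375,190*1.5+y*.375) for x,y in((52,88),(112,66),(143,155),(78,178))]);box('top0',[(180*1.5+x*.375,190*1.5+y*.375) for x,y in((228,208),(293,222),(272,320),(208,305))])
print(delta([a[0],a[1],.1]))
E
```

```text
mid [0.512 0.188 0.016] long 0.0734 short 0.0479 hdg long 17.3 short 105.6
mid [0.4106 0.0824 0.016 ] long 0.072 short 0.05 hdg long -14.2 short 77.3
mid [0.512  0.1845 0.016 ] long 0.0665 short 0.0466 hdg long -162.3 short -70.9
mid [0.4114 0.0767 0.016 ] long 0.0689 short 0.0462 hdg long 167.5 short -103.3
[1.58 1.22 4.43]
```

```bash
python3 -m creep '[0.5,0.41,0.5,-1, 0.5,0.5,1,-1, 0.5,0.56,1,-1, 0,0,1,-0.55, 0,0,0.5,0, 0,0,0,0, 0,0,0,0]' 0.88
python3 - <<'E'
from h import *
show();print(delta([.512,.1865,.002]));snap('wrist','w8',None,1.5)
E
```

```text
time: 23.85
ee_pos: [0.5153, 0.1919, 0.1176]
tcp_rot: [-1.86, -2.532, 0.0]
force: [-0.4, -0.3, 0.8]
gripper_width: 0.0752
t 23.85 p [0.5153 0.1919 0.1176] hdg 107.38 zaxis [-0. -0. -1.] F [-0.44 -0.29  0.82] w 0.0752
[-0.1  -0.12  2.89]
```

```bash
python3 -m creep '[-0.1,-0.12,0.7,0, 0,0,0.8,0, 0,0,0.6,0, 0,0,0.4,0, 0,0,0.3,0, 0,0,0.09,0, 0,0,0,0]'
python3 -m creep '[0,0,0,0, 0,0,0,0, 0,0,0,0, 0,0,0,0, 0,0,0,0]' 0.3
python3 -m creep '[0,0,-0.3,0, 0,0,-0.5,0, 0,0,-1,0, 0,0,-1,0, 0,0,-1,0, 0,0,0,0]'
```

```text
time: 24.6
ee_pos: [0.5121, 0.1876, 0.0024]
tcp_rot: [1.858, 2.532, 0.002]
force: [0.9, -0.3, -0.3]
gripper_width: 0.0752
time: 25.1
ee_pos: [0.5122, 0.1878, 0.0032]
tcp_rot: [1.857, 2.532, 0.002]
force: [-0.6, -1.5, 6.3]
gripper_width: 0.0503
time: 25.7
ee_pos: [0.5141, 0.1899, 0.1597]
tcp_rot: [1.855, 2.53, 0.014]
force: [0.9, 1.1, -0.5]
gripper_width: 0.0503
```

Cassette 1 is gripped (50 mm) and lifted. I turn it square and carry it over the tray's left half.

```bash
python3 -m creep '[0,0,-1,1, 0,0,-0.5,1, 0,0,0,1, 0,0,0,0.53, 0,0,0,0]'
python3 -m creep '[-0.5,0,0,0, -0.93,0.02,0,0, -0.93,0.02,0,0, -0.93,0.02,0,0, -0.93,0.02,0,0, -0.93,0.02,0,0, -0.93,0.02,0,0, -0.93,0.02,0,0, -0.93,0.02,0,0, -0.43,0.02,0,0]'
python3 -m creep '[0,0,0.5,0, 0,0,0.5,0, 0,0,0,0, 0,0,0,0]'
python3 - <<'E'
from h import *
show();print(delta([.4979,-.1476,.032]))
snap('wrist','w9',None,1.5)
E
```

```text
time: 26.2
ee_pos: [0.5111, 0.1873, 0.2141]
tcp_rot: [2.291, 2.148, -0.0]
force: [-0.3, -0.1, -0.3]
gripper_width: 0.0499
time: 27.2
ee_pos: [0.4958, -0.1513, 0.2131]
tcp_rot: [-2.295, -2.145, 0.004]
force: [-0.5, 0.6, -1.5]
gripper_width: 0.0504
time: 27.6
ee_pos: [0.4969, -0.1466, 0.1738]
tcp_rot: [-2.29, -2.15, -0.0]
force: [-0.4, 0.5, -0.4]
gripper_width: 0.05
t 27.6 p [ 0.4969 -0.1466  0.1738] hdg 86.39 zaxis [-0.001  0.001 -1.   ] F [-0.38  0.53 -0.38] w 0.05
[-0.02  0.03  3.55]
```

View pics/w9.png

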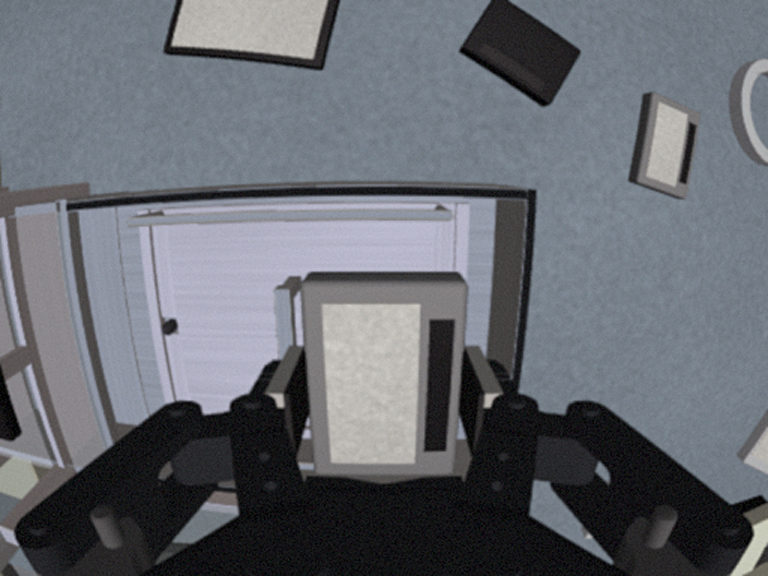

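Cassette 1 hangs centred between the pads, and the pin shows through the far hole at (170,326). I lower and release.

```bash
python3 -m creep '[-0.02,0.03,0.7,0, 0,0,0.9,0, 0,0,0.8,0, 0,0,0.5,0, 0,0,0.4,0, 0,0,0.15,0, 0,0,0,0]'
python3 -m creep '[0,0,0.05,0, 0,0,0.05,0, 0,0,0,0]'
```

```text
time: 28.35
ee_pos: [0.4986, -0.1477, 0.0359]
tcp_rot: [2.291, 2.149, 0.0]
force: [0.2, 0.5, -1.2]
gripper_width: 0.0506
time: 28.65
ee_pos: [0.4985, -0.1481, 0.0322]
tcp_rot: [2.291, 2.148, 0.001]
force: [0.6, -0.2, 0.2]
gripper_width: 0.0507
```

```bash
python3 -m creep '[0,0,0.04,0, 0,0,0.03,0, 0,0,0,0]'
python3 -m creep '[0,0,0,0, 0,0,0,0, 0,0,0,0, 0,0,-0.2,0, 0,0,-0.5,0, 0,0,-1,0, 0,0,-1,0, 0,0,-1,0, 0,0,-1,0, 0,0,0,0]' 0.68
python3 - <<'E'
from h import *
show()
print(delta([.4106,.0815,.25]),delta([.43,.06,.25]))
E
```

```text
time: 28.95
ee_pos: [0.4985, -0.1481, 0.0302]
tcp_rot: [2.291, 2.148, -0.0]
force: [-3.0, -0.4, 11.7]
gripper_width: 0.0502
time: 29.95
ee_pos: [0.5015, -0.1476, 0.2222]
tcp_rot: [2.286, 2.143, 0.009]
force: [0.9, -0.6, 0.3]
gripper_width: 0.0579
t 29.95 p [ 0.5015 -0.1476  0.2222] hdg 86.31 zaxis [ 0.009 -0.002 -1.   ] F [ 0.91 -0.58  0.28] w 0.0579
[ 5.57 -2.63 -0.73] [ 5.06 -2.11 -0.72]
```

```bash
python3 -m creep '[0.8,-0.38,0,0, 0.95,-0.45,0,0, 0.95,-0.45,0,0, 0.95,-0.45,0,0, 0.95,-0.45,0,0, 0.95,-0.45,0,0, 0,0,0.5,0.8, 0,0,0.5,0.73, 0,0,0,0, 0,0,0,0]' 0.88
python3 - <<'E'
from h import *
show();print(delta([.4105,.081,.002]));c=snap('wrist','w10',None,1.5)
w=[np.array([.4105,.081,.016])+R.from_euler('z',-13,degrees=True).apply([x,y,0]) for x,y in((-.037,-.026),(-.037,.026),(.037,.026),(.037,-.026))]
print([proj(c,p)*1.5 for p in w])
E
```

```text
time: 30.95
ee_pos: [0.4071, 0.0805, 0.1769]
tcp_rot: [-2.454, -1.961, 0.001]
force: [0.6, 0.2, 0.9]
gripper_width: 0.075
t 30.95 p [0.4071 0.0805 0.1769] hdg 77.26 zaxis [-0.001 -0.    -1.   ] F [0.55 0.22 0.94] w 0.075
[0.03 0.08 4.37]
[array([345.77007309, 220.56577601]), array([421.92207209, 220.93874394]), array([419.29863201, 323.43356767]), array([347.35076034, 323.10637699])]
```

View pics/w10.png

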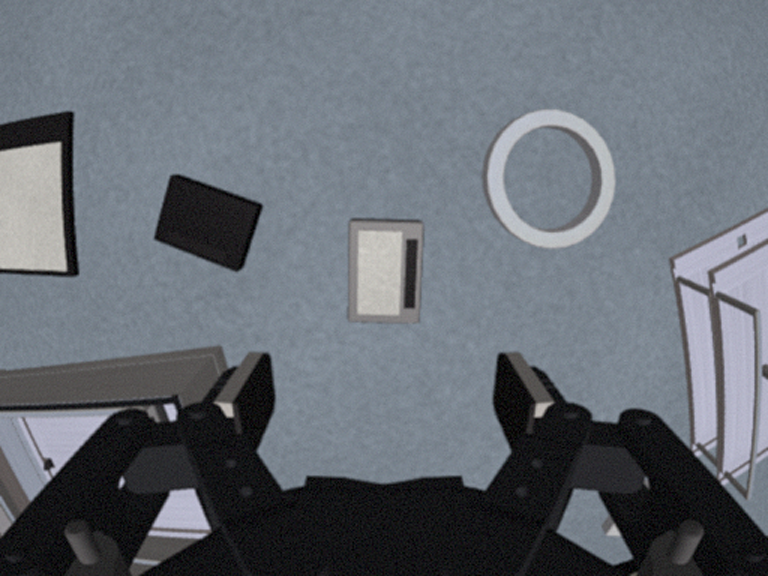

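Cassette 2 is exactly where predicted, with corners (349,219)–(419,323). I grasp it.

```bash
python3 -m creep '[0.04,0.08,0.9,0, 0,0,0.9,0, 0,0,0.9,0, 0,0,0.8,0, 0,0,0.4,0, 0,0,0.3,0, 0,0,0.15,0, 0,0,0,0]'
python3 -m creep '[0,0,0,0, 0,0,0,0, 0,0,0,0, 0,0,0,0, 0,0,0,0]' 0.3
python3 -m creep '[0,0,-0.3,0, 0,0,-0.5,0, 0,0,-1,0, 0,0,-1,-0.8, 0,0,-1,-0.73, 0,0,-1,0, 0,0,-0.5,0, 0,0,0,0]'
python3 - <<'E'
from h import *
show();print(delta([.4903,-.2634,.032]))
E
```

```text
time: 31.8
ee_pos: [0.4117, 0.0813, 0.0027]
tcp_rot: [-2.456, -1.959, -0.001]
force: [0.1, 0.0, 0.8]
gripper_width: 0.0754
time: 32.3
ee_pos: [0.4118, 0.0812, 0.0039]
tcp_rot: [2.456, 1.957, 0.003]
force: [0.2, 0.2, 6.1]
gripper_width: 0.0505
time: 33.1
ee_pos: [0.4126, 0.0816, 0.2178]
tcp_rot: [2.29, 2.145, 0.008]
force: [0.2, -0.7, 0.1]
gripper_width: 0.0502
t 33.1 p [0.4126 0.0816 0.2178] hdg 86.25 zaxis [ 0.006  0.    -1.   ] F [ 0.19 -0.73  0.14] w 0.0502
[-8.48  2.47  4.65]
```

```bash
python3 -m creep '[-0.5,0.15,0,0, -0.95,0.28,0,0, -0.95,0.28,0,0, -0.95,0.28,0,0, -0.95,0.28,0,0, -0.95,0.28,0,0, -0.95,0.28,0,0, -0.95,0.28,0,0, -0.95,0.28,0,0, -0.38,0.1,0,0]'
python3 -m creep '[0,0,0.6,0, 0,0,0.6,0, 0,0,0.6,0, 0,0,0,0, 0,0,0,0]'
python3 - <<'E'
from h import *
show();print(delta([.4903,-.2634,.0305]))
E
```

```text
time: 34.1
ee_pos: [0.4877, -0.2683, 0.2133]
tcp_rot: [-2.297, -2.142, 0.003]
force: [-0.9, 0.2, -1.0]
gripper_width: 0.0501
time: 34.6
ee_pos: [0.4883, -0.2629, 0.1428]
tcp_rot: [-2.29, -2.149, 0.0]
force: [0.7, 0.5, -0.2]
gripper_width: 0.0504
t 34.6 p [ 0.4883 -0.2629  0.1428] hdg 86.38 zaxis [-0.001  0.001 -1.   ] F [ 0.72  0.5  -0.19] w 0.0504
[-0.01  0.05  2.81]
```

```bash
python3 -m creep '[-0.01,0.05,0.7,0, 0,0,0.9,0, 0,0,0.6,0, 0,0,0.35,0, 0,0,0.1,0, 0,0,0,0]'
python3 -m creep '[0,0,0.07,0, 0,0,0.05,0, 0,0,0,0]'
```

```text
time: 35.2
ee_pos: [0.4912, -0.2642, 0.0377]
tcp_rot: [2.291, 2.148, 0.001]
force: [0.2, 0.2, -0.1]
gripper_width: 0.0503
time: 35.5
ee_pos: [0.4907, -0.2644, 0.0326]
tcp_rot: [2.292, 2.148, 0.0]
force: [-0.3, 0.1, -0.1]
gripper_width: 0.0501
```

```bash
python3 -m creep '[0,0,0.05,0, 0,0,0.02,0, 0,0,0,0]'
python3 -m creep '[0,0,0,0, 0,0,0,0, 0,0,0,0, 0,0,-0.2,0, 0,0,-0.5,0, 0,0,-1,0, 0,0,-1,0, 0,0,-1,0, 0,0,-1,0, 0,0,-1,0]' 0.68
python3 -m creep '[0.4,-0.3,-0.5,0, 0.4,-0.4,-0.5,0, 0.4,-0.4,-0.5,0, 0.4,-0.4,0,0, 0,0,0,0, 0,0,0,0]'
python3 - <<'E'
from h import *
show();c=snap('wrist','w11',None,1);d=snap('top','t11',None,1)
A=cv2.imread('pics/w11_full.png');B=cv2.imread('pics/t11_full.png')[120:320]
im=np.vstack([A,B]);cv2.imwrite('pics/chk.png',im)
E
```

```text
time: 35.8
ee_pos: [0.4909, -0.2645, 0.031]
tcp_rot: [2.291, 2.147, -0.001]
force: [-2.6, 0.4, 13.5]
gripper_width: 0.0499
time: 36.8
ee_pos: [0.4902, -0.2639, 0.2594]
tcp_rot: [-2.291, -2.149, -0.0]
force: [0.6, -1.1, -0.7]
gripper_width: 0.0577
time: 37.4
ee_pos: [0.4346, -0.1967, 0.3178]
tcp_rot: [2.291, 2.148, -0.001]
force: [0.2, -0.8, 0.4]
gripper_width: 0.0578
t 37.4 p [ 0.4346 -0.1967  0.3178] hdg 86.33 zaxis [ 0.    -0.001 -1.   ] F [ 0.24 -0.81  0.41] w 0.0578
```

View pics/chk.png

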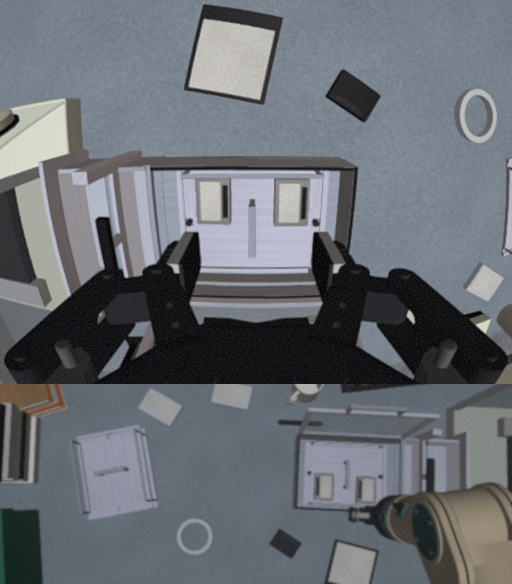

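Both cassettes lie flat in the tray, one in each half. Both pins show in their holes, the lid is upright, and the pile and bystanders are in place. I go back to the bar to close the lid.

```bash
python3 -m creep '[0,0,-1,1, 0,0,-1,1, 0,0,0,1, 0,0,0,1, 0,0,0,1, 0,0,0,1, 0,0,0,1, 0,0,0,1, 0,0,0,1, 0,0,0,1]' 0.35
python3 -m creep '[0,0,0,1, 0,0,0,1, 0,0,0,1, 0,0,0,1, 0,0,0,1, 0,0,0,0]'
python3 -m creep '[0.9,0,0,0, 0.9,0,0,0, 0.9,0,0,0, 0.9,0,0,0, 0.9,0,0,0, 0.9,0,0,0, 0,0,0,0, 0,0,0,0]'
python3 - <<'E'
from h import *
show();print(delta([.6525,-.2145,.312]))
c=load('t11');P=lambda u,v,z:at(c,u,v,z)
# bar ends in top view t11 of lid: crop row offset 120 -> v=(410-384)+120
for z in(.32,.33):print(P(303,410-384+120,z),P(440,414-384+120,z))
d=snap('wrist','w12',None,1);e=snap('top','t12',None,1);s=snap('side','s12',None,1)
for q in (d,e,s): print([proj(q,[.6525,-.2145+y,.331]).round(0) for y in(-.055,0,.055)])
A=cv2.imread('pics/w12_full.png');S=cv2.imread('pics/s12_full.png')[90:330,180:440]
cv2.imwrite('pics/chk2.png',np.hstack([cv2.resize(A,(440,330)),cv2.resize(S,(358,330))]))
E
```

```text
time: 38.5
ee_pos: [0.4351, -0.197, 0.3969]
tcp_rot: [-3.06, -0.707, 0.0]
force: [-0.4, 0.3, 1.0]
gripper_width: 0.0297
time: 39.1
ee_pos: [0.4351, -0.1969, 0.397]
tcp_rot: [-3.139, 0.102, 0.001]
force: [0.3, 0.3, 0.2]
gripper_width: 0.0298
time: 39.9
ee_pos: [0.6505, -0.2101, 0.3957]
tcp_rot: [-3.139, 0.098, 0.003]
force: [0.4, -0.2, 0.7]
gripper_width: 0.0297
t 39.9 p [ 0.6505 -0.2101  0.3957] hdg -3.56 zaxis [-0.002  0.002 -1.   ] F [ 0.38 -0.15  0.73] w 0.0297
[0.06 0.11 2.09]
[ 0.65108694 -0.06337092  0.32      ] [ 0.63893768 -0.34759591  0.32      ]
[ 0.64874454 -0.06215765  0.33      ] [ 0.63675062 -0.34274832  0.33      ]
[array([264., 278.]), array([260., 214.]), array([255., 139.])]
[array([404., 143.]), array([377., 143.]), array([351., 143.])]
[array([284.,  89.]), array([275.,  93.]), array([265.,  98.])]
```

View pics/chk2.png

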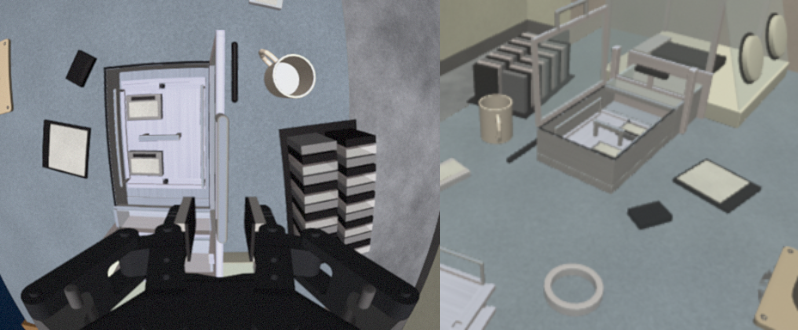

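In the wrist view the bar is at column ≈258 (512-wide), rows 134–283, as predicted, and it lies between the open fingers. I pinch it and swing it back down.

```bash
python3 -m creep '[0.06,0.1,0.7,0, 0,0,0.7,0, 0,0,0.5,0, 0,0,0.2,0, 0,0,0,0]'
python3 -m creep '[0,0,0,0, 0,0,0,0, 0,0,0,0, 0,0,0,0]' 0
python3 -m creep '[-0.3,0,-0.03,0, -0.59,0,0.01,0, -0.59,0,0.07,0, -0.58,0,0.13,0, 0,0,0,0]'
```

```text
time: 40.55
ee_pos: [0.6514, -0.2151, 0.3131]
tcp_rot: [3.14, -0.102, -0.002]
force: [-0.8, -0.4, -0.3]
gripper_width: 0.0299
time: 40.95
ee_pos: [0.653, -0.2147, 0.3152]
tcp_rot: [3.139, -0.102, 0.004]
force: [-1.3, -0.2, 7.0]
gripper_width: 0.0075
time: 41.45
ee_pos: [0.5681, -0.209, 0.3077]
tcp_rot: [3.139, -0.102, -0.001]
force: [-4.9, 0.9, 8.0]
gripper_width: 0.0076
```

```bash
python3 -m creep '[-0.55,0,0.23,0, -0.54,0,0.24,0, -0.51,0,0.29,0, -0.48,0,0.34,0, 0,0,0,0]'
python3 -m creep '[-0.44,0,0.39,0, -0.4,0,0.43,0, -0.36,0,0.47,0, -0.31,0,0.5,0, 0,0,0,0]'
```

```text
time: 41.95
ee_pos: [0.4848, -0.2034, 0.2615]
tcp_rot: [-3.14, 0.102, 0.005]
force: [-2.9, 1.9, 1.0]
gripper_width: 0.0072
time: 42.45
ee_pos: [0.4275, -0.1996, 0.1894]
tcp_rot: [-3.138, 0.1, -0.0]
force: [2.4, 0.9, -4.4]
gripper_width: 0.0074
```

```bash
python3 -m creep '[-0.26,0,0.53,0, -0.2,0,0.55,0, -0.15,0,0.57,0, -0.09,0,0.58,0, -0.03,0,0.45,0, 0,0,0,0]'
python3 -m creep '[0,0,0.1,0, 0,0,0.08,0, 0,0,0,0]'
```

```text
time: 43.05
ee_pos: [0.3994, -0.1978, 0.0823]
tcp_rot: [-3.14, 0.099, 0.0]
force: [2.5, 1.9, -3.2]
gripper_width: 0.0072
time: 43.35
ee_pos: [0.3994, -0.1979, 0.0769]
tcp_rot: [3.14, -0.1, 0.004]
force: [2.4, 2.7, -0.6]
gripper_width: 0.0074
```

```bash
python3 -m creep '[0,0,0.05,0, 0,0,0.05,0, 0,0,0,0]'
python3 -m creep '[0,0,0.03,0, 0,0,0.03,0, 0,0,0,0]'
```

```text
time: 43.65
ee_pos: [0.3995, -0.198, 0.0762]
tcp_rot: [3.136, -0.099, 0.007]
force: [-5.8, 6.3, 47.3]
gripper_width: 0.0074
time: 43.95
ee_pos: [0.3996, -0.1981, 0.0758]
tcp_rot: [3.134, -0.098, 0.009]
force: [-10.4, 9.8, 76.3]
gripper_width: 0.0073
```

The lid is hard against its stop at z = 0.076. I relax, release, back away and check.

```bash
python3 -m creep '[0,0,-0.15,0, 0,0,0,0]'
python3 -m creep '[0,0,0,0, 0,0,0,0, 0,0,0,0, 0,0,-0.3,0, 0,0,-0.8,0, 0,0,-1,0, 0,0,-1,0, 0,0,-1,0, 0,0,0,0]' 0.28
python3 -m creep '[0,-1,0,0, 0,-1,0,0, 0,-1,0,0, 0,-1,0,0, 0,-1,0,0, 0,-1,0,0, 0,0,0,0]'
python3 - <<'E'
from h import *
show()
t=snap('top','t13');s=snap('side','s13')
a=cv2.imread('pics/t13_full.png');b=cv2.imread('pics/t2_full.png')
print('exp bar px shut',proj(t,[.3990,-.1992,.091]),'5deg up',proj(t,[.3995,-.1992,.112]))
# row profile across the bar near its middle, at shut (t2) and now
for n,im in(('ref',cv2.imread('pics/top0_full.png')),('now',a)):
    g=im.mean(2);print(n,g[252:270,340:358].mean(1).round(0))
d=cv2.absdiff(a,cv2.imread('pics/top0_full.png')).mean(2)
for n,(u0,v0,u1,v1) in dict(bar=(320,245,375,270),gate=(415,165,460,260),marker=(275,150,325,165),mug=(285,100,325,142),roll=(172,252,215,295),case1=(210,115,255,145),case2=(135,120,185,165)).items():print(n,d[v0:v1,u0:u1].mean().round(1))
E
```

```text
time: 44.15
ee_pos: [0.3994, -0.1979, 0.0774]
tcp_rot: [3.139, -0.1, 0.007]
force: [2.4, 3.4, 0.0]
gripper_width: 0.0079
time: 45.05
ee_pos: [0.4002, -0.1993, 0.2435]
tcp_rot: [3.136, -0.103, 0.01]
force: [0.2, 0.2, -0.1]
gripper_width: 0.0238
time: 45.75
ee_pos: [0.4131, 0.0468, 0.2395]
tcp_rot: [-3.137, 0.087, -0.0]
force: [0.1, -0.2, -0.2]
gripper_width: 0.0241
t 45.75 p [0.4131 0.0468 0.2395] hdg -3.19 zaxis [ 0.     0.003 -1.   ] F [ 0.13 -0.24 -0.24] w 0.0241
exp bar px shut [347.47375284 260.75745513] 5deg up [349.36580505 261.10061492]
ref [103. 102. 104. 103. 102. 102. 101. 106. 116. 119. 113. 105. 102. 103.
 103. 103. 102. 101.]
now [103. 103. 103. 103. 103. 101. 100. 105. 116. 118. 113. 103. 102. 102.
 101. 102. 102. 100.]
bar 2.3
gate 13.3
marker 2.7
mug 2.4
roll 6.4
case1 2.3
case2 2.4
```

```bash
python3 - <<'E'
import cv2,numpy as np
T=cv2.imread('pics/t13_full.png');S=cv2.imread('pics/s13_full.png')
cv2.imwrite('pics/fin.png',np.vstack([cv2.resize(T[90:310],(700,301)),cv2.resize(S[100:360,60:460],(460,299))[:, :].copy() if 0 else cv2.resize(S[110:282],(700,235))]))
E
python3 - <<'E'
from h import *
a=cv2.imread('pics/t13_full.png');r=cv2.imread('pics/top0_full.png');t7=cv2.imread('pics/t7_full.png')
c=load('t13')
g=a.mean(2)[185:240,420:445]<45;v,u=np.nonzero(g);print('gate blob',u.mean()+420,v.mean()+185,len(u))
for h in(0,.004,.03):print(h,proj(c,[.520,-.4003,.142+h]))
g=r.mean(2)[185:240,420:445]<45;v,u=np.nonzero(g);print('gate blob start',u.mean()+420,v.mean()+185,len(u))
def sh(im,b,ref=r,m=6):
    u0,v0,u1,v1=b;q=cv2.matchTemplate(im[v0-m:v1+m,u0-m:u1+m],ref[v0:v1,u0:u1],cv2.TM_CCOEFF_NORMED);_,s,_,l=cv2.minMaxLoc(q);return (l[0]-m,l[1]-m,round(s,3))
for n,b in dict(roll=(172,252,215,295),bar=(320,245,375,270),marker=(275,153,325,165)).items():print(n,sh(a,b))
t4=cv2.imread('pics/t7_full.png');print('pile vs after lift',sh(a,(60,170,160,255),t4))
d=cv2.absdiff(a,r).mean(2)[252:295,172:215];print((d>15).sum(0),(d>15).sum(1))
E
```

```text
gate blob 429.6842105263158 212.21052631578948 171
0 [430.54125757 212.07579225]
0.004 [431.25560352 211.9790884 ]
0.03 [436.047431   211.33039969]
gate blob start 434.7473684210526 210.54736842105262 190
roll (0, 0, 0.682)
bar (0, 0, 0.975)
marker (0, 0, 0.991)
pile vs after lift (0, 0, 0.85)
[ 0  0  0  0  0  0  0  0  0  0  0  0  0  0  0  0  0  0  0  0  0  0  0  0
  0  0  0  0  0  0  0  3  4  8 10 19 20 20 22 25 21 20 22] [ 0  0  0  0  0  0  0  0  0  0  5  6  8  9 10 11 11 11 10  9  6  5  7  7
  7  7  7  6  8  5  6  6  3  3  5  3  3  2  2  2  2  1  1]
```

Everything checks out: the gate is shut, the lid bar sits where it started, and the bystanders and pile are unmoved. Only the arm hides part of the tape roll. I hand in.

```bash
python3 -c "
from bench import finish_job,state
print(finish_job())"
```

```text
the job is handed in; nothing more can be done
None
```

The job is done and handed in after about 46 s of robot time; no verdict was reported.

**What I did, in order:**
1. I pushed the gate, which had been left open, down with the closed fingers. It stopped at z = 0.142 m with 27 N.
2. I swung the lid to about 1.64 rad by the pinched bar.
3. I lowered the top tray onto both pins. It seated at the computed height with the load reversed.
4. I laid the only two grey cassettes present flat in the tray, one in each half. The black one was left alone.
5. I swung the lid back to its stop. My last push there was harder than needed, with a wrist force of 76 N against the 120 N limit.

**Last checks:**
- **Before closing the lid:** the pictures showed both cassettes flat and both pins in their holes.
- **Lid:** afterwards the bar's image was the same as at the start, so it is shut.
- **Gate:** the handle is within a pixel of its shut position.
- **Other objects:** the marker, mug, both audio cases and tape roll had not moved. The tape roll was only partly visible behind the arm, and that part matched. The two trays left on the pile matched the picture taken after I lifted the top one off. I did not measure them against their exact start position.
- **Not seen:** the picture limit was reached, so these after-closing checks were done numerically on the saved top image rather than by eye.

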